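# Start up the dessert display with three push switches

### The job

Start up the dessert display for service: with the fingertips, lightly press down the white key of the long switch, then that of the round switch, and last that of the square switch, each all the way until it stays down, and leave them down. Only press: do not pick up, tip or push the switches out of place, do not lean hard on them, and leave the glass, jar, tartlet and spatula where they are.

Things in the scene. Friction and masses are not known exactly. Their poses are not given: they have to be found in the camera images.
- long_switch: the long switch, a loose cordless push switch, about 0.4 kg, lying on the table: dark steel flat box 50 x 130 mm (long side along its own y); its key is a straight bar 26 x 100 mm, long side also along y, white plastic, in the middle of the top. Origin at the centre of the underside, z up. Housing 30 mm high. Starts the cooling of the cake display.
- long_key_top (a point): centre of the top face of the long switch's white key (moves with the key): 50 mm above the table when up, 40 mm when fully down, still 10 mm above the housing
- long_key (a joint): travel of the long switch's key in m, straight down: 0 = up, 0.010 = fully down. Friction of about 2 N resists all the way and it stays where it is left (no return spring). Pressed beyond fully down, the cap gives on a stiff spring (3.5 N, then 1 N more per mm, for 8 mm).
- round_switch: the round switch, a loose cordless push switch, about 0.4 kg, lying on the table: dark steel disc 84 mm across; its key is a round cap 52 mm across, white plastic, in the middle of the top. Origin at the centre of the underside, z up. Housing 30 mm high. Starts the turning of the cake display.
- round_key_top (a point): centre of the top face of the round switch's white key (moves with the key): 50 mm above the table when up, 40 mm when fully down, still 10 mm above the housing
- round_key (a joint): travel of the round switch's key in m, straight down: 0 = up, 0.010 = fully down. Friction of about 2 N resists all the way and it stays where it is left (no return spring). Pressed beyond fully down, the cap gives on a stiff spring (3.5 N, then 1 N more per mm, for 8 mm).
- square_switch: the square switch, a loose cordless push switch, about 0.4 kg, lying on the table: dark steel square box 78 x 78 mm; its key is a square cap 48 x 48 mm, white plastic, in the middle of the top. Origin at the centre of the underside, z up. Housing 30 mm high. Starts the display lamps.
- square_key_top (a point): centre of the top face of the square switch's white key (moves with the key): 50 mm above the table when up, 40 mm when fully down, still 10 mm above the housing
- square_key (a joint): travel of the square switch's key in m, straight down: 0 = up, 0.010 = fully down. Friction of about 2 N resists all the way and it stays where it is left (no return spring). Pressed beyond fully down, the cap gives on a stiff spring (3.5 N, then 1 N more per mm, for 8 mm).
- dessert_glass: bystander: small glass of layered dessert, 60 mm across the rim, 65 mm tall; origin at the centre of its foot
- sugar_jar: bystander: white sugar jar with a steel cap, 62 mm across, 100 mm tall; origin at the centre of its underside
- tartlet_plate: bystander: tartlet with cream peaks on a white plate 110 mm across, 43 mm tall overall; origin at the centre of the underside
- cake_spatula: bystander: spatula about 190 mm long lying flat on the table along its own x; origin at the middle of its length, at table height
There are look-alikes about, which are no part of the job. Leave any green or red look-alike of the round_switch alone.

How it is judged:
On the way, in this order (a step that is already met when the one before it is completed fails the run):
1. the key of the long switch is pressed down (at least 6 of its 10 mm) (value of joint long_key above 0.006 m), for 0.1 s.
2. the key of the round switch is pressed down (at least 6 of its 10 mm) (value of joint round_key above 0.006 m), for 0.1 s.
3. the key of the square switch is pressed down (at least 6 of its 10 mm) (value of joint square_key above 0.006 m), for 0.1 s.
At the end, for the whole second after the job is handed in: All three keys are down by at least 6 of their 10 mm; the three switches are at rest, flat (within 0.08 rad) and within 25 mm of where they began; glass, jar, tartlet and spatula are within 25 mm of where they began (value of joint each of long_key, round_key, square_key above 0.006 m and distance of each of long_switch, round_switch, square_switch, dessert_glass, sugar_jar, tartlet_plate, cake_spatula from where it was at the start of the episode below 0.025 m and angle between each of long_switch, round_switch, square_switch's own z axis and vertical below 0.08 rad and linear speed of each of long_switch, round_switch, square_switch below 0.02 m/s); the robot touches nothing.
It fails at once if a key is pressed before its turn ((value of joint round_key above 0.006 m and not (value of joint long_key above 0.006 m)) or (value of joint square_key above 0.006 m and not (value of joint round_key above 0.006 m))).
It fails at once if a switch is lifted (by 10 mm), tipped (0.2 rad) or pushed away (25 mm) (height (world z) of any of long_switch, round_switch, square_switch above 0.01 m or angle between any of long_switch, round_switch, square_switch's own z axis and vertical above 0.2 rad or distance of any of long_switch, round_switch, square_switch from where it was at the start of the episode above 0.025 m).
It fails at once if a switch is pressed with more than 20 N (contact force between any of the fingers, the arm and long_switch above 20 N or contact force between any of the fingers, the arm and round_switch above 20 N or contact force between any of the fingers, the arm and square_switch above 20 N).
It fails at once if a bystander is moved by more than 25 mm (distance of any of dessert_glass, sugar_jar, tartlet_plate, cake_spatula from where it was at the start of the episode above 0.025 m).
It also fails if it takes over 42 s, if anything falls off the work surface, if the arm or the gripper's body presses on something with over 40 N, if the wrist force passes 120 N, or if a joint passes its speed limit or range.

### The arm

A 6-joint arm with a two-finger parallel gripper is mounted at the origin on the work surface. World frame = base frame: x ahead of the robot, y to its left, z up, the work surface at z = 0. Lengths are in m, angles in rad, forces in N, time in s.
With the tool pointing down it reaches from about 0.425 to 1.125 m from the base axis. Payload 14.9 kg.
Tool frame: the origin (TCP) lies on the centre line of the jaws, within the pads' length; the fingertips stand 11 mm ahead of it and the grasp point (between the pads) lies 8 mm behind it; z points along the fingers, y is the line along which they close (so a half turn about z gives the same grasp; the last joint's range is limited). The gripper opens to 91 mm and grips with 3 to 60 N. Pads are 32 mm wide; open, the fingers measure 118 mm over their backs; the gripper's body (76 mm by 178 mm) begins 60 mm behind the grasp point.
Start: joints at [-1.309, 0.379, 1.734, -0, 1.028, -0.033], TCP at [0.203, -0.67, 0.225] pointing down, gripper open.
Joint ranges: [-2.77, 2.77], [-0.74, 2.19], [0, 2.66], [-1.06, 4.2], [0.31, 2.87], [-3.08, 3.08]. Speed limits (rad/s): [1.89, 1.89, 2.39, 3.14, 3.14, 3.14].

### API

Orientations are given as a 3x3 rotation matrix whose columns are the frame's x, y, z axes.
In Python, from station import env gives the robot as it stands.
- The arm moves only by the tool play_rows, never from a script. Its argument "commands" is a list that holds one entry, the list of rows, each a list of 4 numbers: the shift along the tool's x, y, z in cm, then the turn about the tool's z in degrees. In form: [[[tx, ty, tz, turn], ...]]. A call has 1 to 5 rows; each row shifts and turns the commanded pose from where the row before left it, along the tool's axes as they then stand; what a row does not reach is not made up. A row lasts 1/12 s, in which the tool goes at most 41.7 mm and 7.16 degrees, less where a joint would pass 70% of its speed; a pose out of reach is approached as far as the arm can. A call with a gripper value outside its range is refused whole. "claw" is the closure, from -1 (fully open) to 1 (shut), set as the call begins (left out, the last holds). The fingers move at their own pace and stop on an object; "grip_force" is the grip in N (left out, the last holds). Time passes only in rows, so rows that do not move let the fingers close. It gives the time, the measured TCP pose, the force, the opening and the grip force at its end, in the units of the state.
- env.read_state(): the state, without advancing time (a new reading comes with each control period).
- env.capture(name): name is "side" or "top"; returns (picture, depth): 384x512x3 uint8, red, green, blue; 384x512 float32, m along the optical axis (not along the pixel's ray), 0 where there is no reading.
- env.camera_params(name): a dict with "fov_y" (degrees; the focal length in pixels is half the picture's height over the tangent of half this angle, whatever the lens; pixels are square), "cx", "cy" (the principal point, pixels), "distortion" ([k1, k2, p1, p2, k3] as OpenCV has them; the pictures are not rectified), "world_from_camera" (4x4, takes a point from camera to world coordinates). Camera axes: x right, y down, z forward; pixel columns grow to the right and rows downward; lengths in m; the calibration is good to about 2 mm. A picture is of the moment at which its call begins. camera_params takes no time and is no camera call.
- env.close_job(): hands the job in; it is judged then, once.
The state is a dict: "time": time; "qpos": joint angles; "dq": joint speeds; "joint_efforts": joint torques, N m; "eef_pos": TCP position; "tool_rot": TCP orientation; "ft_force": force on the tool from outside, world axes, zero at the start; "ft_torque": the same for the moment, N m; "gripper_width": finger opening in m; "finger_force": force on a finger pad.
Only numpy, scipy, OpenCV 4.12 (cv2) and the standard library are available. Lean on these libraries where they do the work, as an engineer would, in place of code of your own. Each camera call takes 0.05 s, during which the arm holds its last target. There are 200 camera calls.

## Working session

There is one attempt and no reset: what is moved stays moved. The work goes in short steps, Python scripts to look and compute and a tool call to move; the robot and the scene stay as the last step left them, time stands still between calls to the robot, and variables do not carry over. Pictures are saved under pics/ and viewed, at most 10 in all, crops included, and the job is handed in when it is done.

Besides the shell and the picture viewer there is one more tool, called after "Emit:" as name([rows], argument=value, ...), one row to a line, values as JSON. play_rows: Moves the arm, as the interface text tells. Its arguments: {"type":"object","properties":{"commands":{"type":"array","items":{"type":"array","items":{"type":"array","items":{"type":"number"}}}},"claw":{"type":"number"},"grip_force":{"type":"number"}},"required":["commands"]}

```bash
mkdir -p pics; cat > h.py <<'E'
import numpy as np, cv2
from station import env
def cap(n):
    im,d=env.capture(n); np.savez(f'{n}.npz',im=im,d=d); return im,d
def world(n,d,us,vs):
    p=env.camera_params(n); f=192/np.tan(np.radians(p['fov_y'])/2)
    K=np.array([[f,0,p['cx']],[0,f,p['cy']],[0,0,1]])
    pts=np.stack([us,vs],-1).astype(float).reshape(-1,1,2)
    u=cv2.undistortPoints(pts,K,np.array(p['distortion']))[:,0]
    z=d[np.asarray(vs),np.asarray(us)]
    T=np.array(p['world_from_camera'])
    P=np.c_[u[:,0]*z,u[:,1]*z,z]
    return P@T[:3,:3].T+T[:3,3]
E
python3 - <<'E'
from h import *
for n in('top','side'):
    im,d=cap(n); cv2.imwrite(f'pics/{n}0.png',cv2.resize(im[:,:,::-1],(768,576)))
s=env.read_state();print(s['eef_pos'],s['tool_rot'],s['gripper_width'])
E
```

```text
[ 0.2032928  -0.6694849   0.22437145] [[ 9.56870071e-01  2.90516110e-01 -2.37047657e-04]
 [ 2.90516204e-01 -9.56869632e-01  9.17585799e-04]
 [ 3.97497528e-05 -9.46876574e-04 -9.99999551e-01]] 0.09093817670859267
```

View pics/top0.png

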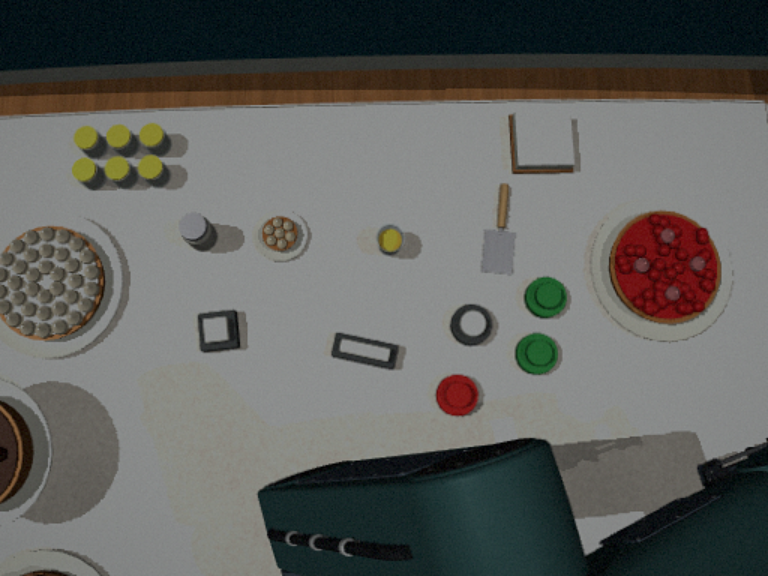

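View pics/side0.png

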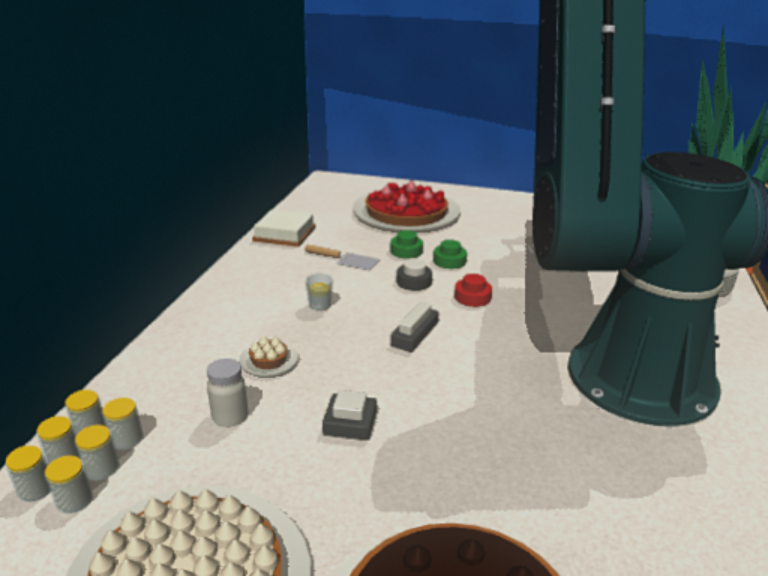

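Top view (768 px scale): the long switch is at (365,350) and the square one at (218,331). The round candidates are dark with a white key (471,324), green (546,297) and (537,353), and red (458,395). The dark one fits, because only it has a white key. I'll measure and confirm in a crop.

```bash
python3 - <<'E'
from h import *
z=np.load('top.npz');im,d=z['im'],z['d']
cv2.imwrite('pics/crop.png',cv2.resize(im[185:285,120:390,::-1],None,fx=2.9,fy=2.9,interpolation=cv2.INTER_CUBIC))
for n,(u,v) in dict(long=(243,233),round=(315,215),square=(145,220)).items():
    U,V=np.meshgrid(np.arange(u-32,u+33),np.arange(v-22,v+23));U=U.ravel();V=V.ravel()
    P=world('top',d,U,V);c=im[V,U].astype(int)
    m=(c.min(1)>110)&(P[:,2]>.038)&(np.hypot(U-u,V-v)<26)
    Q=P[m];r=cv2.minAreaRect(Q[:,:2].astype(np.float32)*1000)
    h=(P[:,2]>.02)&(np.hypot(U-u,V-v)<26);b=cv2.minAreaRect(P[h][:,:2].astype(np.float32)*1000)
    print(n,m.sum(),Q.mean(0).round(4),np.median(Q[:,2]),r,b)
for n,(u,v) in dict(jar=(131,152),tart=(187,156),glass=(261,160),spat=(332,168),red=(305,263),green=(358,235)).items():
    print(n,world('top',d,[u],[v]).round(3))
E
```

```text
long 268 [ 0.4415 -0.0316  0.0838] 0.05105102154096519 ((400.5350036621094, -17.29656219482422), (96.64824676513672, 119.25886535644531), 72.01300811767578) ((403.6639404296875, -21.671066284179688), (129.89955139160156, 133.38388061523438), 75.65220642089844)
round 221 [ 0.487  -0.2427  0.0905] 0.05062641892044173 ((411.2228698730469, -162.0612030029297), (46.41765594482422, 283.679443359375), 43.093902587890625) ((415.09808349609375, -169.99143981933594), (81.3436279296875, 300.47076416015625), 43.202049255371094)
square 226 [0.4896 0.2573 0.0833] 0.05078520645234941 ((429.72564697265625, 116.2859878540039), (375.7914733886719, 57.440345764160156), 66.65408325195312) ((441.56201171875, 122.95921325683594), (392.7532653808594, 95.66421508789062), 69.81156921386719)
jar [[0.687 0.291 0.104]]
tart [[0.684 0.133 0.043]]
glass [[ 0.666 -0.092  0.042]]
spat [[ 0.644 -0.316 -0.001]]
red [[ 0.35  -0.212  0.053]]
green [[ 0.428 -0.373  0.055]]
```

View pics/crop.png

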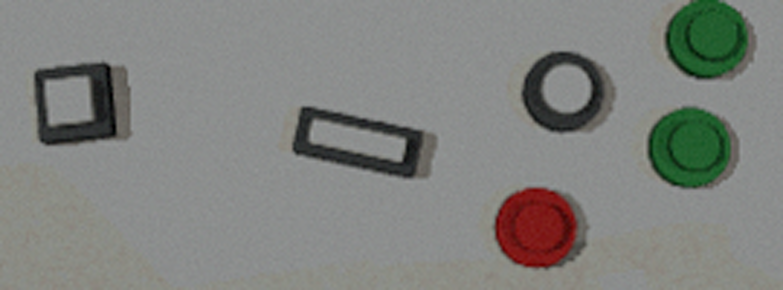

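The crop confirms it: the dark housing with the white round cap at crop (566,91) is the round switch, and the red and green ones are look-alikes. I'll redo the fit with depth outliers removed.

```bash
python3 - <<'E'
from h import *
z=np.load('top.npz');im,d=z['im'],z['d']
s=env.read_state();p=np.array(s['eef_pos']);R=np.array(s['tool_rot'])
for n,(u,v) in dict(long=(243,233),round=(315,215),square=(145,220)).items():
    U,V=np.meshgrid(np.arange(u-32,u+33),np.arange(v-22,v+23));U=U.ravel();V=V.ravel()
    P=world('top',d,U,V);c=im[V,U].astype(int)
    m=(c.min(1)>110)&(P[:,2]>.043)&(P[:,2]<.058)&(np.hypot(U-u,V-v)<26)
    Q=P[m];r=cv2.minAreaRect(Q[:,:2].astype(np.float32)*1000)
    print(n,m.sum(),Q.mean(0).round(4),np.round(np.r_[r[0],r[1],r[2]],1), 'tool shift cm',(R.T@(np.r_[Q[:,:2].mean(0),.1]-p)*100).round(2))
E
```

```text
long 258 [ 0.4442 -0.0314  0.0508] [444.2 -31.6  96.9  24.1  76.2] tool shift cm [ 41.58 -54.05  12.49]
round 211 [ 0.4912 -0.2482  0.0505] [ 491.8 -248.2   46.4   47.8   43.1] tool shift cm [ 39.78 -31.94  12.47]
square 218 [0.4932 0.2641 0.0507] [493.8 264.1  44.4  45.3   4.8] tool shift cm [ 54.87 -80.9   12.52]
```

Emit:
play_rows([
  [[0,0,0,5.6],[0,0,0,5.6],[0,0,0,5.7],[0,0,0,0],[0,0,0,0]],
], claw=1, grip_force=5)

```text
time: 0.52
eef_pos: [0.2033, -0.6696, 0.2246]
tool_rot: [[1.0, 0.003, -0.0], [0.003, -1.0, 0.0], [-0.0, -0.0, -1.0]]
ft_force: [0.3, -0.1, 0.5]
gripper_width: 0.0607
finger_force: 0.0
```

Emit:
play_rows([
  [[2.2,-3.2,0,0],[2.2,-3.2,0,0],[2.2,-3.2,0,0],[2.2,-3.2,0,0],[2.2,-3.2,0,0]],
])

```text
time: 0.93
eef_pos: [0.314, -0.5082, 0.2249]
tool_rot: [[1.0, 0.003, -0.0], [0.003, -1.0, 0.0], [-0.0, -0.0, -1.0]]
ft_force: [0.7, -1.1, 0.2]
gripper_width: 0.0274
finger_force: 0.0
```

Emit:
play_rows([
  [[2.2,-3.2,0,0],[2.2,-3.2,0,0],[2.2,-3.2,0,0],[2.2,-3.2,0,0],[2.2,-3.2,0,0]],
])

```text
time: 1.35
eef_pos: [0.4241, -0.3482, 0.2251]
tool_rot: [[1.0, 0.003, 0.0], [0.003, -1.0, -0.0], [0.0, 0.0, -1.0]]
ft_force: [0.5, -0.8, 0.3]
gripper_width: 0.0001
finger_force: 0.0
```

Emit:
play_rows([
  [[2.2,-3.2,0,0],[0,-3.5,0,0],[0,-3.5,0,0],[0,-3.5,0,0],[0,0,0,0]],
])

```text
time: 1.77
eef_pos: [0.4447, -0.2085, 0.2245]
tool_rot: [[1.0, 0.006, -0.001], [0.006, -1.0, 0.001], [-0.001, -0.001, -1.0]]
ft_force: [0.2, -0.9, -0.2]
gripper_width: 0.0004
finger_force: 0.0
```

Emit:
play_rows([
  [[0,-3.54,0,0],[0,-3.54,0,0],[0,-3.54,0,0],[0,-3.54,0,0],[0,-3.54,0,0]],
])

```text
time: 2.18
eef_pos: [0.4452, -0.0345, 0.2251]
tool_rot: [[1.0, 0.003, 0.0], [0.003, -1.0, -0.0], [0.0, 0.0, -1.0]]
ft_force: [0.5, 0.3, -0.1]
gripper_width: 0.0004
finger_force: 0.0
```

Emit:
play_rows([
  [[0,0,3,0],[0,0,3,0],[0,0,3,0],[0,0,3,0],[0,0,2,0]],
])

```text
time: 2.6
eef_pos: [0.4445, -0.0357, 0.0827]
tool_rot: [[1.0, 0.004, -0.002], [0.004, -1.0, 0.0], [-0.002, -0.0, -1.0]]
ft_force: [0.2, 0.2, -0.4]
gripper_width: 0.0002
finger_force: 0.0
```

Emit:
play_rows([
  [[0,0,0,0],[0,0,0.4,0],[0,0,0.3,0],[0,0,0,0],[0,0,0,0]],
])

```text
time: 3.02
eef_pos: [0.4462, -0.036, 0.0789]
tool_rot: [[1.0, 0.0, 0.002], [0.0, -1.0, -0.0], [0.002, 0.0, -1.0]]
ft_force: [-0.5, 0.4, 0.3]
gripper_width: 0.0004
finger_force: 0.0
```

```bash
python3 - <<'E'
from h import *
im,d=cap('side'); cv2.imwrite('pics/s1.png',cv2.resize(im[140:290,180:380,::-1],(800,600)))
s=env.read_state();print(s['eef_pos'],s['ft_force'])
E
```

```text
[ 0.44615143 -0.03595317  0.07889895] [ 0.14558966  0.23713837 -0.51219465]
```

View pics/s1.png

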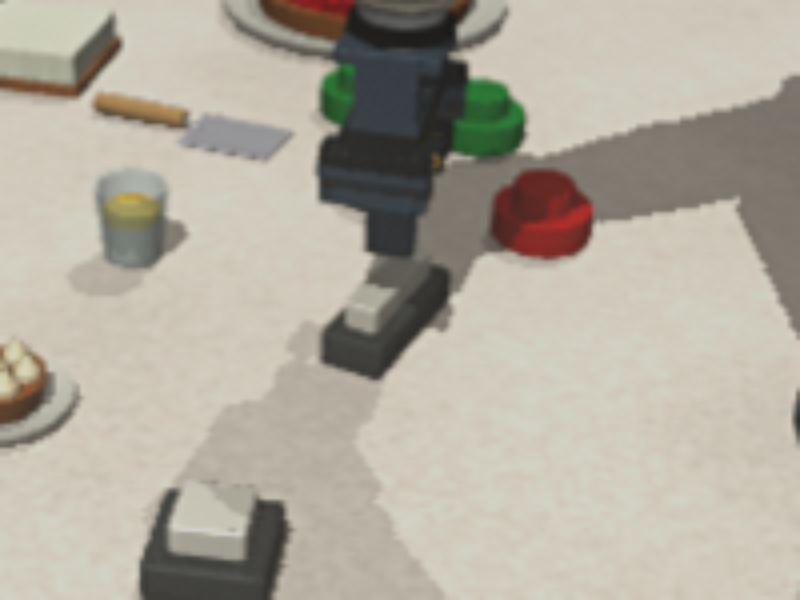

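The closed fingertips (395,255) stand over the middle of the long key, so I'll press.

Emit:
play_rows([
  [[0,0,0.4,0],[0,0,0.4,0],[0,0,0.3,0],[0,0,0.2,0],[0,0,0.2,0]],
])

```text
time: 3.48
eef_pos: [0.4453, -0.0358, 0.0626]
tool_rot: [[1.0, -0.0, -0.0], [-0.0, -1.0, 0.0], [-0.0, -0.0, -1.0]]
ft_force: [0.0, -0.2, 0.7]
gripper_width: 0.0005
finger_force: 0.0
```

Emit:
play_rows([
  [[0,0,0.2,0],[0,0,0.2,0],[0,0,0.2,0],[0,0,0.2,0],[0,0,0.2,0]],
])

```text
time: 3.9
eef_pos: [0.4455, -0.0359, 0.0528]
tool_rot: [[1.0, -0.0, -0.0], [-0.0, -1.0, 0.0], [-0.0, -0.0, -1.0]]
ft_force: [-1.1, -0.6, 2.8]
gripper_width: 0.0003
finger_force: 1.1
```

Emit:
play_rows([
  [[0,0,0.1,0],[0,0,0.1,0],[0,0,0.1,0],[0,0,0,0],[0,0,0,0]],
])

```text
time: 4.32
eef_pos: [0.4455, -0.0359, 0.05]
tool_rot: [[1.0, -0.0, -0.0], [-0.0, -1.0, 0.0], [-0.0, -0.0, -1.0]]
ft_force: [-1.6, -0.1, 4.8]
gripper_width: 0.0005
finger_force: 2.3
```

The force rises to 4.8 N, past the end stop, so the long key is fully down. Next is the round switch.

Emit:
play_rows([
  [[0,0,-0.5,0],[0,0,-1.5,0],[0,0,-3,0],[0,0,-3,0],[0,0,0,0]],
])

```text
time: 4.73
eef_pos: [0.4481, -0.0361, 0.1347]
tool_rot: [[1.0, -0.0, 0.007], [-0.0, -1.0, -0.001], [0.007, 0.001, -1.0]]
ft_force: [1.2, -0.6, 2.3]
gripper_width: 0.0004
finger_force: 0.0
```

Emit:
play_rows([
  [[0.8,3.5,0,0],[0.8,3.5,0,0],[0.8,3.5,0,0],[0.8,3.5,0,0],[0.7,3.6,0,0]],
])

```text
time: 5.15
eef_pos: [0.4846, -0.2136, 0.1302]
tool_rot: [[1.0, -0.0, 0.001], [-0.0, -1.0, -0.0], [0.001, 0.0, -1.0]]
ft_force: [1.1, 0.5, 0.3]
gripper_width: 0.0006
finger_force: 0.0
```

Emit:
play_rows([
  [[0.7,3.6,0,0],[0,0,0,0],[0,0,3,0],[0,0,2.5,0],[0,0,0,0]],
])

```text
time: 5.57
eef_pos: [0.489, -0.2466, 0.0713]
tool_rot: [[1.0, -0.001, -0.005], [-0.001, -1.0, 0.003], [-0.005, -0.003, -1.0]]
ft_force: [-1.3, 1.2, -0.8]
gripper_width: 0.0006
finger_force: 0.0
```

```bash
python3 - <<'E'
from h import *
im,d=cap('side'); cv2.imwrite('pics/s2.png',cv2.resize(im[140:290,180:380,::-1],(800,600)))
s=env.read_state();print(s['eef_pos'],s['ft_force'])
E
```

```text
[ 0.48995641 -0.24698088  0.07335508] [-0.4503558   0.12371058  1.35314841]
```

View pics/s2.png

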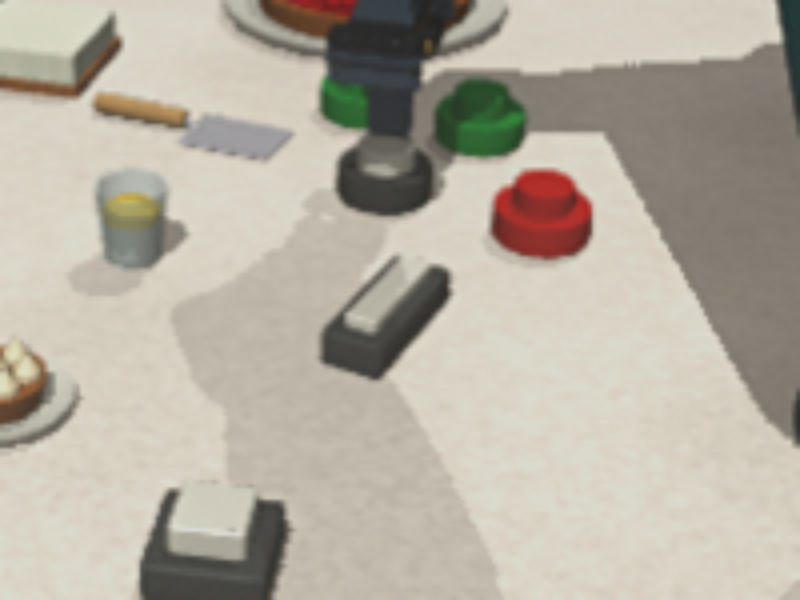

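The long key at (390,290) is down and its switch has not moved. The tips (388,130) are over the round white key, so I'll press.

Emit:
play_rows([
  [[0,0,0.3,0],[0,0,0.3,0],[0,0,0.2,0],[0,0,0.2,0],[0,0,0.2,0]],
])

```text
time: 6.03
eef_pos: [0.4918, -0.2479, 0.0634]
tool_rot: [[1.0, 0.0, 0.001], [0.0, -1.0, -0.0], [0.001, 0.0, -1.0]]
ft_force: [0.8, 0.2, 0.4]
gripper_width: 0.0009
finger_force: 0.0
```

Emit:
play_rows([
  [[0,0,0.2,0],[0,0,0.2,0],[0,0,0.2,0],[0,0,0,0],[0,0,0,0]],
])

```text
time: 6.45
eef_pos: [0.4913, -0.2478, 0.0568]
tool_rot: [[1.0, -0.0, -0.0], [-0.0, -1.0, 0.0], [-0.0, -0.0, -1.0]]
ft_force: [-0.1, 0.0, -0.1]
gripper_width: 0.0005
finger_force: 0.0
```

Emit:
play_rows([
  [[0,0,0.2,0],[0,0,0.2,0],[0,0,0.2,0],[0,0,0.1,0],[0,0,0,0]],
])

```text
time: 6.87
eef_pos: [0.4915, -0.2479, 0.0498]
tool_rot: [[1.0, -0.0, -0.0], [-0.0, -1.0, 0.0], [-0.0, -0.0, -1.0]]
ft_force: [-0.8, -0.1, 5.0]
gripper_width: 0.0008
finger_force: 2.4
```

The force is 5 N at 0.050 m, so the round key is down. Next is the square switch.

Emit:
play_rows([
  [[0,0,-0.5,0],[0,0,-1.5,0],[0,0,-3,0],[0,0,-3,0],[0,0,0,0]],
])

```text
time: 7.28
eef_pos: [0.4937, -0.2491, 0.135]
tool_rot: [[1.0, -0.0, 0.006], [-0.0, -1.0, -0.003], [0.006, 0.003, -1.0]]
ft_force: [1.4, 0.3, 0.3]
gripper_width: 0.0002
finger_force: 0.0
```

Emit:
play_rows([
  [[0,-3.4,0,0],[0,-3.4,0,0],[0,-3.4,0,0],[0,-3.4,0,0],[0,-3.4,0,0]],
])

```text
time: 7.7
eef_pos: [0.4911, -0.0764, 0.13]
tool_rot: [[1.0, -0.001, 0.0], [-0.001, -1.0, -0.0], [0.0, 0.0, -1.0]]
ft_force: [0.4, 0.0, -0.2]
gripper_width: 0.0006
finger_force: 0.0
```

Emit:
play_rows([
  [[0,-3.4,0,0],[0,-3.4,0,0],[0,-3.4,0,0],[0,-3.4,0,0],[0,-3.4,0,0]],
])

```text
time: 8.12
eef_pos: [0.4911, 0.0938, 0.13]
tool_rot: [[1.0, -0.0, 0.0], [-0.0, -1.0, -0.0], [0.0, -0.0, -1.0]]
ft_force: [0.9, -0.3, -0.4]
gripper_width: 0.0002
finger_force: 0.0
```

Emit:
play_rows([
  [[0,-3.4,0,0],[0,-3.4,0,0],[0,-3.4,0,0],[0,-3.4,0,0],[0,-3.4,0,0]],
])

```text
time: 8.53
eef_pos: [0.4911, 0.2638, 0.1299]
tool_rot: [[1.0, -0.0, -0.0], [-0.0, -1.0, -0.0], [-0.0, 0.0, -1.0]]
ft_force: [1.5, 0.1, 0.3]
gripper_width: 0.0007
finger_force: 0.0
```

Emit:
play_rows([
  [[0.2,0,0,0],[0,0,0,0],[0,0,3,0],[0,0,2.5,0],[0,0,0,0]],
])

```text
time: 8.95
eef_pos: [0.4911, 0.26, 0.0712]
tool_rot: [[1.0, -0.001, -0.005], [-0.001, -1.0, -0.003], [-0.005, 0.003, -1.0]]
ft_force: [-0.8, 0.4, -0.1]
gripper_width: 0.0003
finger_force: 0.0
```

```bash
python3 - <<'E'
from h import *
im,d=cap('side'); cv2.imwrite('pics/s3.png',cv2.resize(im[140:320,160:400,::-1],(800,600)))
s=env.read_state();print(s['eef_pos'],s['ft_force'])
E
```

```text
[0.49198368 0.26050387 0.0732543 ] [ 0.59991242 -0.05443564  0.94933447]
```

View pics/s3.png

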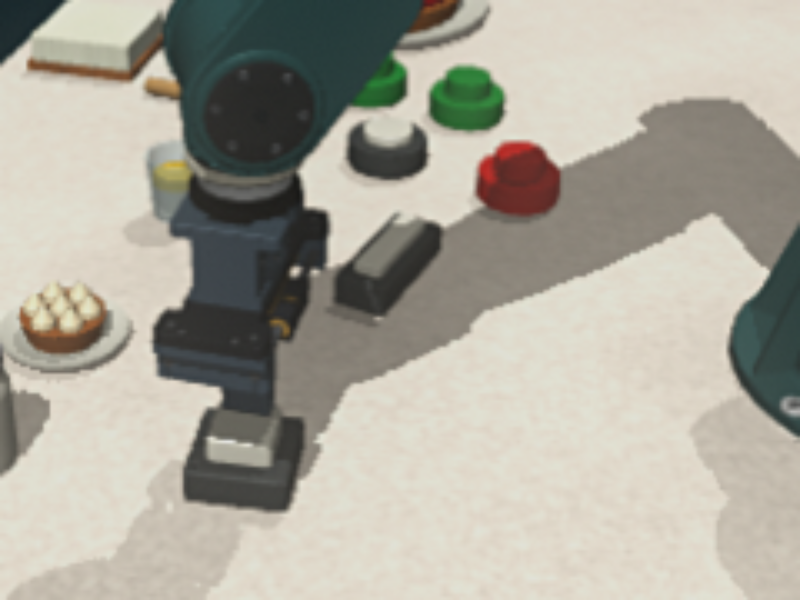

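The round key at (388,132) and the long key at (385,250) are both down. The tips (248,405) are over the square key, so I'll press.

Emit:
play_rows([
  [[0,0,0.3,0],[0,0,0.3,0],[0,0,0.2,0],[0,0,0.2,0],[0,0,0.2,0]],
])

```text
time: 9.42
eef_pos: [0.4939, 0.2622, 0.0634]
tool_rot: [[1.0, -0.0, 0.001], [-0.0, -1.0, 0.0], [0.001, -0.0, -1.0]]
ft_force: [0.1, -0.4, -0.4]
gripper_width: 0.0007
finger_force: 0.0
```

Emit:
play_rows([
  [[0,0,0.2,0],[0,0,0.2,0],[0,0,0.2,0],[0,0,0,0],[0,0,0,0]],
])

```text
time: 9.83
eef_pos: [0.4934, 0.2621, 0.0568]
tool_rot: [[1.0, -0.0, -0.0], [-0.0, -1.0, -0.0], [-0.0, 0.0, -1.0]]
ft_force: [-0.2, 1.1, -0.2]
gripper_width: 0.0005
finger_force: 0.0
```

Emit:
play_rows([
  [[0,0,0.2,0],[0,0,0.2,0],[0,0,0.2,0],[0,0,0.1,0],[0,0,0,0]],
])

```text
time: 10.25
eef_pos: [0.4936, 0.2622, 0.0498]
tool_rot: [[1.0, -0.0, -0.0], [-0.0, -1.0, -0.0], [-0.0, 0.0, -1.0]]
ft_force: [-1.6, -0.5, 5.1]
gripper_width: 0.0004
finger_force: 2.4
```

Emit:
play_rows([
  [[0,0,-0.5,0],[0,0,-1.5,0],[0,0,-3,0],[0,0,-3,0],[0,0,-3,0]],
])

```text
time: 10.67
eef_pos: [0.4931, 0.2619, 0.1612]
tool_rot: [[1.0, -0.0, -0.001], [-0.0, -1.0, -0.0], [-0.001, 0.0, -1.0]]
ft_force: [0.4, -0.4, 0.0]
gripper_width: 0.0002
finger_force: 0.0
```

Emit:
play_rows([
  [[0,0,-3,0],[0,0,-2,0],[0,0,0,0],[0,0,0,0],[0,0,0,0]],
])

```text
time: 11.08
eef_pos: [0.493, 0.2619, 0.2093]
tool_rot: [[1.0, -0.0, -0.001], [-0.0, -1.0, -0.0], [-0.001, 0.0, -1.0]]
ft_force: [-0.5, -0.8, -0.4]
gripper_width: 0.0001
finger_force: 0.0
```

```bash
python3 - <<'E'
from h import *
im,d=cap('side'); cv2.imwrite('pics/s4.png',cv2.resize(im[140:320,160:400,::-1],(800,600)))
V,U=np.mgrid[0:384,0:512];P=world('side',d,U.ravel(),V.ravel())
for n,c in dict(long=(.444,-.0315),round=(.4915,-.248),square=(.4935,.264)).items():
    m=np.hypot(P[:,0]-c[0],P[:,1]-c[1])<.011; print(n,m.sum(),np.median(P[m,2]))
E
```

```text
long 25 0.04031000421121533
round 14 0.040326220361155685
square 142 0.21308577647110938
```

View pics/s4.png

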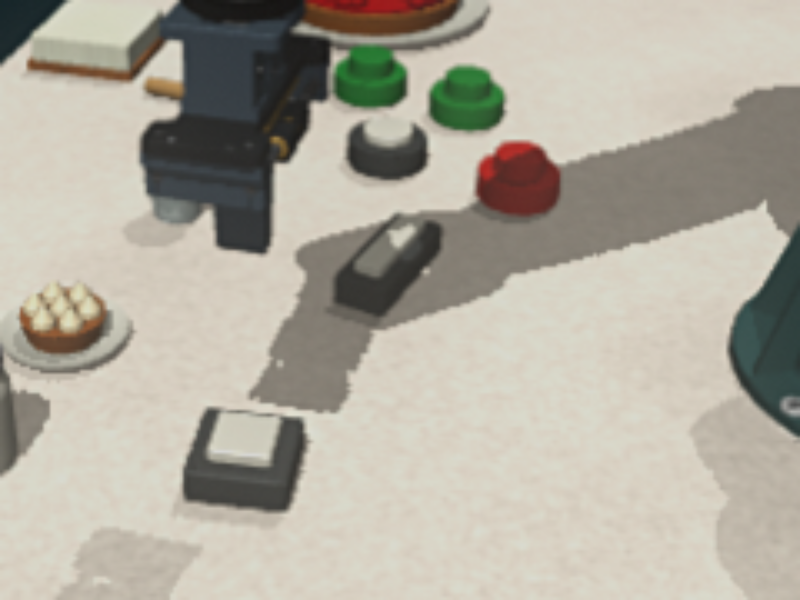

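All three keys are down: the square key at (245,437) is flush, and the long and round keys measure 40 mm. The arm is clear of everything.

```bash
python3 -c "
from station import env
print(env.close_job())"
```

```text
the job is handed in; nothing more can be done
None
```

I pressed the long, round and square keys down in that order, at about 5 N each; all three stayed down, the arm is clear, and I handed the job in at about 11 s (no verdict was returned).

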